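# Set and clamp the outrigger leg of the make-up mirror

## Task

On the vanity, slide the make-up mirror's spring-loaded leg out until its pointer lines up with the small clip on the scale, keeping the cam lever open all the while. Pause a second at the mark; then, without letting the leg slip from it, squeeze the cam lever fully closed against the thumb plate, leave everything else on the vanity where it stands, and finish there still holding lever and plate pinched together with the pointer at the clip: do not let go.

Things in the scene. Friction and masses are not known exactly. Their poses are not given: they have to be found in the camera images.
- stand: Aluminium mirror stand, fixed (mm). Origin on the vanity, under the leg's head when run in; +x the way the leg slides out, z up, +y the side of scale and lever. Base plate 5 thick, x -240 to 190, y -35 to 35, by the leg out to y = 86 (scale). Tube 44 wide, 35 tall, ends at x = -60. Round mirror 124 across, face along x, centred at x = -190, top 190 high.
- leg (a joint): How far the leg is drawn out, m: 0 in (start), 0.14 the stop. A spring pulls it in with 3 to 4.5 N plus 0.6 N friction: let go, it runs back, lever closed or not (the cam only takes up play). It moves along the stand's x only. Its flat head (x -43 to 47, y within 22, top 14 mm high) carries pointer, thumb plate and lever.
- thumb_plate (a point): L-shaped upright aluminium plate on the leg's head, 14 to 61 mm high. Origin at (leg, 0, 0) of the stand, axes as the stand's. From it in mm: wall x -34 to 38, y -16 to -6 (outer face y = -16); ear across its outer end, x 38 to 46, y -46 to -6. A finger in the corner outside the wall, behind the ear (x under 38, y under -16), draws the leg out by pushing the ear.
- lever (a joint): Cam lever angle, rad: 0 closed (blade parallel to the plate's wall), 0.32 to 0.45 at the start, 0.47 the open stop. Turns about an upright pin, stays where left, takes 0.15 N m (3 N near the tip). Outer faces of wall and blade are 29 mm apart when closed, 57 mm when open at 0.45 (measured at x = 33 from the plate's origin).
- lever_pin (a point): Black blade of the cam lever, 61 long, 10 thick, 19 to 61 mm high. Origin on the pin's axis at the vanity's height, at x = -25, y = 8 mm from the thumb plate's origin; the blade runs along its own +x from there, y within 5. Open, its free end is swung out to the stand's +y; closed, its outer face lies at y = 13 from the thumb plate's origin.
- pointer_tip (a point): Tip of the leg's pointer, a thin bar reaching sideways to the scale, 12 mm above the vanity at its top; 57 mm to +y of the thumb plate's origin and level with it in x.
- mark: The length mark: a small dark steel clip across the scale strip, 8 mm along the slide by 24 mm across, 8 tall on the 5 mm plate, with a fine pale line along its middle. Origin at the middle of its underside, 74 mm to +y of the stand's middle line; axes as the stand's. Fixed; the leg's length is right when pointer tip and origin have the same x along the stand.
- perfume: Bystander, loose, to be left alone: a round clear-glass perfume bottle with a brass twist cap, 84 across, 98 tall; origin under its centre (mm).
- tie_tray: Bystander, loose, to be left alone: a shallow black silicone hair-tie tray, 120 x 80 x 22; origin under its centre (mm).
- ring_dish: Bystander, loose, to be left alone: a low white ceramic ring dish, 90 across, 24 tall; origin under its centre (mm).
- clipper: Bystander, loose, to be left alone: a small aluminium nail clipper, 60 x 13 x 15; origin under its centre (mm).
- cream_jar: Bystander, loose, to be left alone: a low white jar with a screw lid, 60 across, 45 tall; origin under its centre (mm).
- tumbler: Bystander, loose, to be left alone: a white ceramic tumbler, 72 across, 95 tall; origin under its centre (mm).
- comb: Bystander, loose, to be left alone: a flat dark wooden comb, 160 x 36 x 5; origin under its centre (mm).

How it is judged:
By the outcome, as a careful person would: the job done as asked, in the order asked, and still so for the second after the job is handed in, while the arm keeps its last pose, push and grip.
It also fails if it takes over 46 s, if anything falls off the work surface, if the arm or the gripper's body presses on something with over 40 N, if the wrist force passes 120 N, or if a joint passes its speed limit or range.

## Robot

A 6-joint arm with a two-finger parallel gripper is mounted at the origin on the work surface. World frame = base frame: x ahead of the robot, y to its left, z up, the work surface at z = 0. Lengths are in m, angles in degrees, forces in N, time in s.
With the tool pointing down it reaches from about 0.375 to 0.825 m from the base axis. Payload 5.5 kg.
Tool frame: the origin (TCP) lies midway between the tips of the shut fingers; the grasp point (between the pads) lies manip.grip_depth behind it (manip.grip_depth is the distance from the TCP to the grasp point, in m); z points along the fingers, y is the line along which they close (so a half turn about z gives the same grasp; the last joint's range is limited). The gripper opens to 85 mm and grips with 20 to 120 N. Pads are 22 mm wide; open, the fingers measure 114 mm over their backs; the gripper's body (76 mm by 85 mm) begins 54 mm behind the grasp point. The pads swing forward as they close: fully open they stand 13 mm farther back than shut.
Start: joints at [-73.453, 17.962, -2.699, 69.339, 0, 90], TCP at [0.171, -0.575, 0.231] pointing down, gripper open.
Joint ranges: [-152.73, 152.73], [-39.44, 99.34], [-58.76, 71.6], [-118.89, 123.64], [-81.53, 83.1], [-180, 180]. Speed limits (degrees/s): [136.94, 136.94, 172.46, 180, 180, 180].

## Interface

Orientations are given as a 3x3 rotation matrix whose columns are the frame's x, y, z axes.
In Python, from bench import manip, vision, finish_job gives the robot as it stands. The module is installed in compiled form; this text tells all that it offers.
- The arm moves only by the tool jog_arm, never from a script. Its argument "rows" is text: rows parted by semicolons, each of 7 numbers parted by spaces: the turn, a rotation vector about the tool's x, y, z in rad, then the shift along the tool's x, y, z in mm, then the gripper's target within -1 to 1 (fully open at 1, half-way at 0, shut at -1). A call has 1 to 5 rows; each row shifts and turns the commanded pose from where the row before left it, along the tool's axes as they then stand; what a row does not reach is not made up. A row lasts 1/8 s, in which the tool goes at most 62.5 mm and 10.7 degrees, less where a joint would pass 70% of its speed; a pose out of reach is approached as far as the arm can. A call is refused whole if a number of a shift passes 62.5 or a number of a turn 0.188, either way. A call with a gripper value outside its range is refused whole. The fingers move at their own pace and stop on an object; the grip force is fixed at half the most. Time passes only in rows, so rows that do not move let the fingers close. It gives the time, the measured TCP pose, the force, the opening and the grip force at its end, in the units of the state.
- manip.get_state(): the state, without advancing time (a new reading comes with each control period).
- vision.snapshot(name): name is "scene" or "top" or "wrist"; returns the picture (480x640x3 uint8, red, green, blue); there is no depth.
- vision.camera_params(name): a dict with "camera_matrix" (3x3 intrinsics, pixels), "pose" (4x4, takes a point from camera to world coordinates); the wrist camera has in their place "T_tool_cam" (4x4, takes a point from camera to tool coordinates, whose origin is the TCP and whose axes are the flange's). Camera axes: x right, y down, z forward; pixel columns grow to the right and rows downward; lengths in m; the calibration is good to about 2 mm. A picture is of the moment at which its call begins: read the wrist's pose just before it. camera_params takes no time and is no camera call.
- finish_job(): hands the job in; it is judged then, once.
The state is a dict: "time_s": time; "qpos": joint angles; "qvel": joint speeds; "joint_torque": joint torques, N m; "position": TCP position; "tcp_rot": TCP orientation; "wrist_force": force on the tool from outside, world axes, zero at the start; "moment": the same for the moment, N m; "width": finger opening in m; "finger_force": force on a finger pad.
Only numpy, scipy, OpenCV 4.12 (cv2) and the standard library are available. Lean on these libraries where they do the work, as an engineer would, in place of code of your own. Each camera call takes 0.05 s, during which the arm holds its last target. There are 200 camera calls.

## Working session

There is one attempt and no reset: what is moved stays moved. The work goes in short steps, Python scripts to look and compute and a tool call to move; the robot and the scene stay as the last step left them, time stands still between calls to the robot, and variables do not carry over. Pictures are saved under pics/ and viewed, at most 10 in all, crops included, and the job is handed in when it is done.

Besides the shell and the picture viewer there is one more tool, called after "Call:" as name(argument=value, ...), one argument or row to a line, values as JSON. jog_arm: Moves the arm, as the interface text tells. Its arguments: {"type":"object","properties":{"rows":{"type":"string"}},"required":["rows"]}

```bash
mkdir -p pics; python3 - <<'E'
from bench import manip, vision
import cv2, numpy as np
np.set_printoptions(precision=4,suppress=True)
print(manip.grip_depth); s=manip.get_state(); print(s)
for n in("scene","top"):
    im=vision.snapshot(n); cv2.imwrite(f"pics/{n}0.png",im[:,:,::-1])
    print(n,vision.camera_params(n))
print(vision.camera_params("wrist"))
E
```

```text
0.0187
{'time_s': 0.0, 'qpos': array([-73.4524,  18.002 ,  -2.7539,  69.3388,  -0.0003,  89.9969]), 'qvel': array([-0.08  , -0.0129,  0.0278, -0.0068,  0.044 , -0.0377]), 'joint_torque': array([  0.0003, -53.9588,  33.9751,   0.0193,   0.0004,  -0.    ]), 'position': array([ 0.1707, -0.5746,  0.2305]), 'tcp_rot': array([[ 0.9586,  0.2849, -0.0005],
       [ 0.2849, -0.9586,  0.0016],
       [-0.    , -0.0017, -1.    ]]), 'wrist_force': array([ 0.0427, -0.2779,  0.1492]), 'moment': array([ 0.0042,  0.0171, -0.0099]), 'finger_force': 0.0, 'width': 0.08538625592792208}
scene {'camera_matrix': array([[528.9541,   0.    , 315.5957],
       [  0.    , 528.9541, 246.0136],
       [  0.    ,   0.    ,   1.    ]]), 'pose': array([[-0.1566,  0.5723, -0.805 ,  1.7823],
       [ 0.9877,  0.0942, -0.1252,  0.2033],
       [ 0.0042, -0.8146, -0.58  ,  0.9086],
       [ 0.    ,  0.    ,  0.    ,  1.    ]])}
top {'camera_matrix': array([[537.7308,   0.    , 320.1928],
       [  0.    , 537.7308, 237.0725],
       [  0.    ,   0.    ,   1.    ]]), 'pose': array([[-0.0148, -0.9859,  0.1664,  0.3753],
       [-0.9999,  0.0154,  0.0022,  0.0284],
       [-0.0048, -0.1663, -0.9861,  1.3996],
       [ 0.    ,  0.    ,  0.    ,  1.    ]])}
{'camera_matrix': array([[423.5018,   0.    , 321.3079],
       [  0.    , 423.5018, 241.812 ],
       [  0.    ,   0.    ,   1.    ]]), 'T_tool_cam': array([[ 0.001 , -0.9461, -0.3239,  0.0837],
       [ 1.    ,  0.0008,  0.0006, -0.0004],
       [-0.0003, -0.3239,  0.9461, -0.142 ],
       [ 0.    ,  0.    ,  0.    ,  1.    ]])}
```

View pics/top0.png

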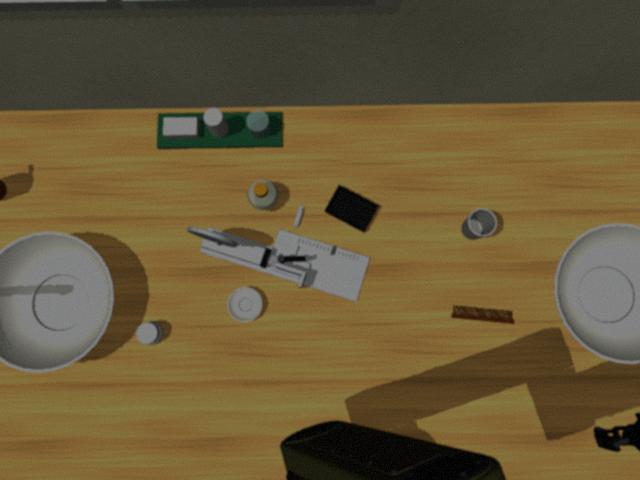

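View pics/scene0.png

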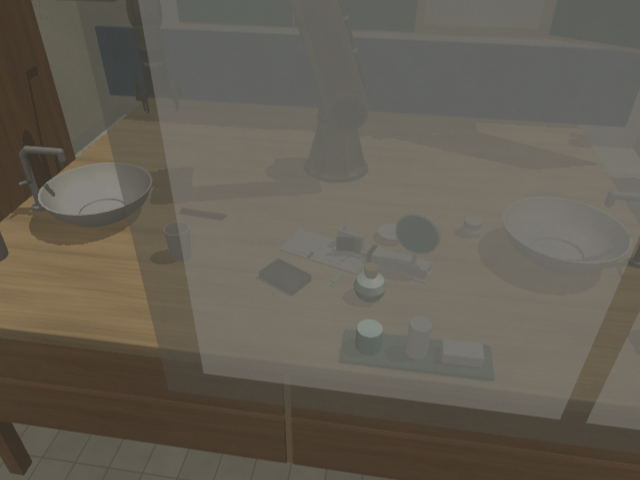

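The top view shows the stand from the mirror (about 215,238) to the plate's right end (365,270). The pointer and scale are at about (300-335,245), the black lever at (290,260) and the ring dish at (246,304). The scene view is veiled by glare.

```bash
python3 - <<'E'
import cv2
im=cv2.imread("pics/top0.png")[220:310,185:385]
cv2.imwrite("pics/top0c.png",cv2.convertScaleAbs(cv2.resize(im,None,fx=4,fy=4,interpolation=cv2.INTER_CUBIC),alpha=1.3))
E
```

```text
(no output)
```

View pics/top0c.png

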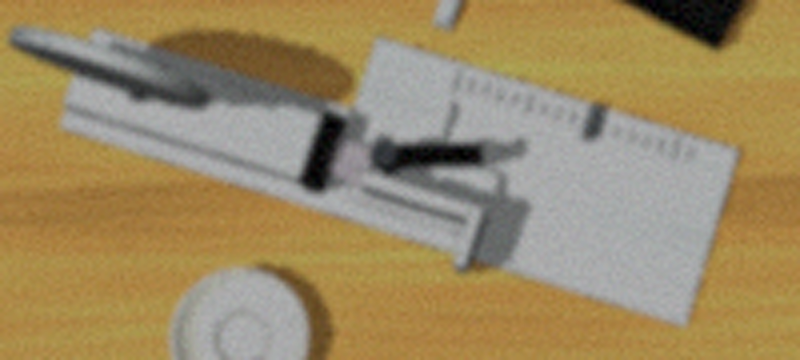

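The crop shows the plate's wide corners at (377,38), (738,150) and (688,322), and the near left corner at about (62,127). The pointer tip is at about (454,107) and the clip at about (595,120). The black blade is open and the ear is at about (468,262).

```bash
cat > h.py <<'E'
from bench import manip, vision
import numpy as np, cv2
np.set_printoptions(precision=4,suppress=True)
def ray(K,T,px,z):
    d=T[:3,:3]@np.linalg.inv(K)@np.array([px[0],px[1],1.]); o=T[:3,3]
    return (o+d*(z-o[2])/d[2])[:2]
def fit(S,W): # stand xy -> world xy
    S=np.array(S);W=np.array(W);a=S-S.mean(0);b=W-W.mean(0)
    th=np.arctan2((a[:,0]*b[:,1]-a[:,1]*b[:,0]).sum(),(a*b).sum())
    R=np.array([[np.cos(th),-np.sin(th)],[np.sin(th),np.cos(th)]])
    return th,R,W.mean(0)-R@S.mean(0)
E
python3 - <<'E'
from h import *
p=vision.camera_params("top");K,T=p["camera_matrix"],p["pose"]
c=lambda x,y,z:ray(K,T,(x/4+185-.375,y/4+220-.375),z)
S=[(.19,.086),(.19,-.035),(-.24,-.035)];W=[c(738,150,.005),c(688,322,.005),c(62,127,.005)]
th,R,t=fit(S,W)
print("th",np.degrees(th),"t",t,"res mm",1e3*(np.array(S)@R.T+t-W))
inv=lambda w:1e3*R.T@(w-t)
for n,a in dict(clip=(595,120,.013),ptr=(454,107,.012),ear=(460,268,.061),ear2=(480,205,.061),pin=(383,150,.061),blade=(520,148,.061),platecorner=(377,38,.005),dish=(240,335,.02)).items(): print(n,c(*a),inv(c(*a)))
for n,u,v,z in(("perf",262,190,.09),("clipper",299,216,.01)): print(n,inv(ray(K,T,(u,v),z)))
g=R@[.020,.020]+t;print("goal",g,"yaw tool",np.degrees(th)+180)
E
```

```text
th -108.33510182668766 t [0.5354 0.1098] res mm [[ 1.7547 -2.1513]
 [-1.9074  0.3576]
 [ 0.1527  1.7938]]
clip [ 0.5756 -0.0023] [93.7425 73.4062]
ptr [0.5857 0.0895] [ 3.422  54.1519]
ear [0.4771 0.0844] [ 42.4336 -47.4138]
ear2 [0.5162 0.0716] [42.3055 -6.2601]
pin [0.5517 0.1321] [-26.3229   8.4558]
blade [0.5517 0.0461] [55.2987 35.4407]
platecorner [0.6336 0.1402] [-59.7797  83.6246]
dish [0.4396 0.2268] [ -80.9342 -127.7176]
perf [-119.9505  152.9124]
clipper [-19.4354 132.2378]
goal [0.5481 0.0845] yaw tool 71.66489817331234
```

Call:
jog_arm(
  rows="0 0 0 36.6 -34.9 0 1;0 0 0 36.6 -34.9 0 1;0 0 0 36.6 -34.9 0 1;0 0 0 36.6 -34.9 0 1;0 0 0 36.6 -34.9 0 1",
)

```text
time_s: 0.72
position: [0.297, -0.3541, 0.231]
tcp_rot: [[0.959, 0.284, -0.0], [0.284, -0.959, 0.0], [-0.0, -0.0, -1.0]]
wrist_force: [0.8, -1.2, 0.6]
width: 0.0856
finger_force: 0.0
```

Call:
jog_arm(
  rows="0 0 0 36.6 -34.9 0 1;0 0 0 36.6 -34.9 0 1;0 0 0 36.6 -34.9 0 1;0 0 0 36.6 -34.9 0 1;0 0 0 36.6 -34.9 0 1",
)

```text
time_s: 1.35
position: [0.4227, -0.1348, 0.2312]
tcp_rot: [[0.959, 0.285, -0.0], [0.285, -0.959, -0.0], [-0.0, 0.0, -1.0]]
wrist_force: [0.7, -0.2, 1.1]
width: 0.0854
finger_force: 0.0
```

Call:
jog_arm(
  rows="0 0 0 36.6 -34.9 0 1;0 0 0 36.6 -34.9 0 1;0 0 0 36.6 -34.9 0 1;0 0 0 36.6 -34.9 0 1;0 0 0 36.6 -34.9 0 1",
)

```text
time_s: 1.98
position: [0.5484, 0.0846, 0.231]
tcp_rot: [[0.959, 0.285, -0.0], [0.285, -0.959, -0.0], [-0.001, 0.0, -1.0]]
wrist_force: [0.1, -1.2, -0.1]
width: 0.0853
finger_force: 0.0
```

Call:
jog_arm(
  rows="0 0 -0.162 0 0 0 1;0 0 -0.16 0 0 0 1;0 0 -0.16 0 0 0 1;0 0 -0.16 0 0 0 1;0 0 -0.16 0 0 0 1",
)

```text
time_s: 2.6
position: [0.5477, 0.083, 0.2308]
tcp_rot: [[0.457, 0.889, -0.001], [0.889, -0.457, -0.0], [-0.001, -0.001, -1.0]]
wrist_force: [0.5, 0.4, -0.5]
width: 0.0857
finger_force: 0.0
```

Call:
jog_arm(
  rows="0 0 -0.16 0 0 20 1;0 0 0 0 0 0 1;0 0 0 0 0 0 1",
)

```text
time_s: 2.98
position: [0.548, 0.083, 0.2115]
tcp_rot: [[0.317, 0.948, -0.0], [0.948, -0.317, -0.0], [-0.0, -0.0, -1.0]]
wrist_force: [0.6, -0.4, 0.1]
width: 0.0857
finger_force: 0.0
```

```bash
cat >> h.py <<'E'
def wshot(name):
    s=manip.get_state();T=np.eye(4);T[:3,:3]=s["tcp_rot"];T[:3,3]=s["position"]
    im=vision.snapshot("wrist")[:,:,::-1].copy();cv2.imwrite(f"pics/{name}.png",im)
    p=vision.camera_params("wrist");np.savez(f"{name}.npz",T=T@p["T_tool_cam"],K=p["camera_matrix"]);return im,s
E
python3 -c "
from h import *
im,s=wshot('w1');print(s['position'],s['tcp_rot'])"
```

```text
[0.548  0.083  0.2115] [[ 0.3171  0.9484 -0.0004]
 [ 0.9484 -0.3171 -0.0001]
 [-0.0002 -0.0003 -1.    ]]
```

View pics/w1.png

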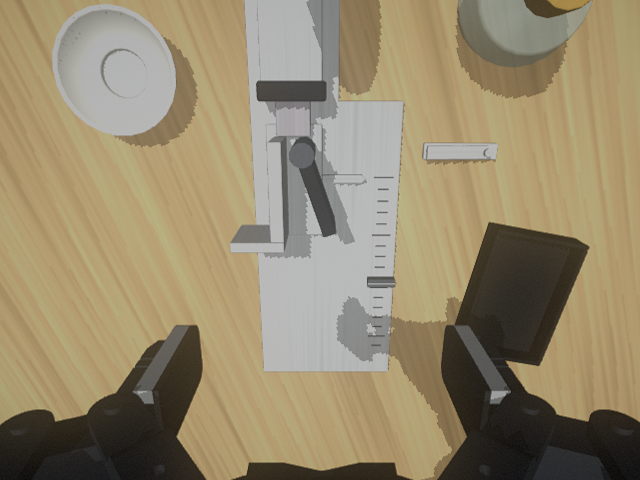

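The wrist view is clear. The pointer tip is at (365,179), the clip at (381,282) and the plate corners at (403,101), (387,371) and (264,371). The ear's outer end is at (231,240) and the blade's free end is at (329,235).

```bash
cat > m.py <<'E'
from h import *
d=np.load("w1.npz");K,T=d["K"],d["T"];c=lambda x,y,z:ray(K,T,(x,y),z)
S=[(-.06,.086),(.19,.086),(.19,-.035)];W=[c(403,101,.005),c(387,371,.005),c(264,371,.005)]
th,R,t=fit(S,W)
inv=lambda w:1e3*R.T@(w-t)
E
python3 - <<'E'
from m import *
print("th",np.degrees(th),"t",t,"res mm",1e3*(np.array(S)@R.T+t-W))
for n,a in dict(clip=(381,282,.013),ptr=(365,179,.012),earO=(231,240,.061),wallTop=(270,140,.061),walltop2=(270,226,.061),earouter=(231,245,.061),earcorner=(283,243,.061),pin=(302,153,.061),bladeend=(330,236,.061),dish=(115,70,.024),clipper=(460,152,.012)).items(): print(n,c(*a),inv(c(*a)))
g=R@[.020,.020]+t;print("goal",g,"yaw",np.degrees(th)+180)
s=manip.get_state();print("tcp in stand",inv(s["position"][:2]),np.degrees(np.arctan2(s["tcp_rot"][1,0],s["tcp_rot"][0,0])))
E
```

```text
th -108.33115790656666 t [0.5339 0.1102] res mm [[ 0.482   0.6954]
 [ 0.5088 -0.5039]
 [-0.9908 -0.1915]]
clip [ 0.5755 -0.0001] [91.5905 74.1533]
ptr [0.5881 0.0915] [ 0.7351 57.3145]
earO [0.4808 0.0896] [ 36.2392 -44.0051]
wallTop [0.5329 0.1473] [-34.9076 -12.6534]
walltop2 [0.5115 0.0906] [ 25.6327 -15.1352]
earouter [0.4793 0.0861] [ 40.102  -44.2789]
earcorner [0.5159 0.0755] [38.6136 -6.1663]
pin [0.5505 0.1323] [-26.2242   8.7882]
bladeend [0.5502 0.0698] [33.2864 28.1529]
dish [0.4389 0.227 ] [ -80.9692 -126.9593]
clipper [0.6659 0.0883] [-20.7214 132.1055]
goal [0.5466 0.0849] yaw 71.66884209343334
tcp in stand [21.2398 22.1653] 71.54667496699372
```

Call:
jog_arm(
  rows="0 0 0 0 0 36 1;0 0 0 0 0 36 1;0 0 0 0 0 36 1;0 0 0 0 0 36 1;0 0 0 0 0 20 1",
)

```text
time_s: 3.65
position: [0.5475, 0.0829, 0.0461]
tcp_rot: [[0.316, 0.949, -0.001], [0.949, -0.316, -0.0], [-0.001, -0.001, -1.0]]
wrist_force: [-0.3, 0.1, 0.8]
width: 0.0854
finger_force: 0.0
```

Call:
jog_arm(
  rows="0 0 0 0 0 14 1;0 0 0 0 0 13 1;0 0 0 0 0 0 1;0 0 0 0 0 0 1",
)

```text
time_s: 4.15
position: [0.5486, 0.0831, 0.021]
tcp_rot: [[0.315, 0.949, 0.001], [0.949, -0.315, 0.0], [0.0, 0.001, -1.0]]
wrist_force: [-0.3, 0.5, 0.3]
width: 0.0856
finger_force: 0.0
```

Call:
jog_arm(
  rows="0 0 0 -4 0 0 1;0 0 0 -4 0 0 1;0 0 0 -6 0 0 1;0 0 0 -6 0 0 1;0 0 0 0 0 0 1",
)

```text
time_s: 4.78
position: [0.5419, 0.0635, 0.0206]
tcp_rot: [[0.315, 0.949, 0.001], [0.949, -0.315, -0.0], [-0.0, 0.001, -1.0]]
wrist_force: [0.4, 2.8, 1.5]
width: 0.0855
finger_force: 1.3
```

Call:
jog_arm(
  rows="0 0 0 -8 0 0 1;0 0 0 -8 0 0 1;0 0 0 -8 0 0 1;0 0 0 -8 0 0 1;0 0 0 -8 0 0 1",
)

```text
time_s: 5.4
position: [0.5292, 0.0255, 0.0204]
tcp_rot: [[0.315, 0.949, 0.0], [0.949, -0.315, 0.0], [0.0, 0.0, -1.0]]
wrist_force: [1.5, 4.1, 3.0]
width: 0.0854
finger_force: 2.3
```

Call:
jog_arm(
  rows="0 0 0 -8 0 0 1;0 0 0 -6 0 0 1;0 0 0 -4 0 0 1;0 0 0 -2 0 0 1;0 0 0 0 0 0 1",
)

```text
time_s: 6.02
position: [0.5227, 0.0068, 0.0202]
tcp_rot: [[0.315, 0.949, -0.0], [0.949, -0.315, -0.001], [-0.001, -0.0, -1.0]]
wrist_force: [3.2, 2.6, 2.3]
width: 0.0852
finger_force: 1.6
```

```bash
python3 - <<'E'
from m import *
im,s=wshot('w2');print(s['position'],inv(s["position"][:2]),s['wrist_force'])
E
```

```text
[0.5227 0.0068 0.0202] [101.6854  21.8639] [3.1982 2.6013 2.304 ]
```

View pics/w2.png

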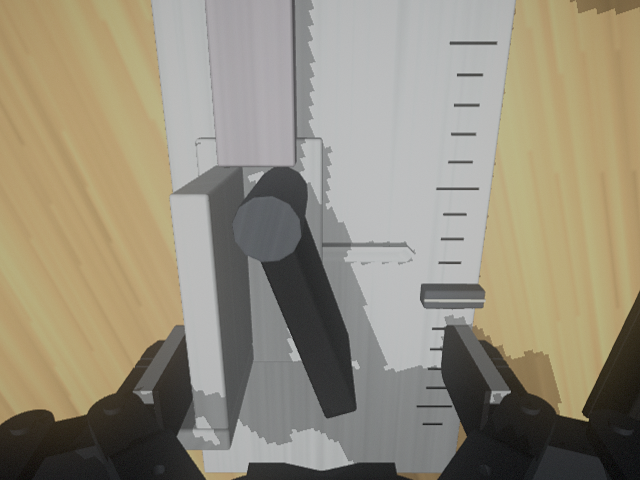

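The left finger pushes the ear, the blade is still open, and the pointer tip at about (413,249) is short of the clip line at about row 297. I'll enlarge that part for sub-millimetre reading.

```bash
python3 - <<'E'
from m import *
im=cv2.imread('pics/w2.png')[225:320,310:500]
cv2.imwrite('pics/w2c.png',cv2.resize(im,None,fx=4,fy=4,interpolation=cv2.INTER_NEAREST))
g=cv2.cvtColor(cv2.imread('pics/w2.png'),6)
for c in(400,): print(g[236:270,400].tolist(),g[236:270,410].tolist());print(g[278:312,452].tolist())
d=np.load("w2.npz");
for n,a in dict(clip=(453,297,.013),ptr=(413,249,.012),ptrb=(413,245,.012)).items(): print(n,inv(ray(d["K"],d["T"],a[:2],a[2])))
E
```

```text
[190, 190, 189, 190, 190, 193, 169, 133, 122, 123, 119, 178, 192, 189, 190, 189, 187, 189, 190, 190, 190, 188, 188, 189, 188, 181, 154, 141, 181, 191, 191, 189, 190, 190] [190, 189, 189, 191, 190, 188, 190, 189, 189, 190, 192, 183, 141, 133, 173, 191, 190, 190, 187, 186, 186, 183, 169, 149, 142, 182, 191, 191, 189, 189, 189, 189, 189, 190]
[189, 188, 188, 189, 192, 149, 89, 80, 79, 80, 82, 82, 87, 98, 102, 107, 104, 107, 105, 102, 100, 159, 186, 179, 129, 100, 104, 104, 104, 97, 81, 137, 181, 188]
clip [91.5733 73.1993]
ptr [72.0606 56.4275]
ptrb [70.4626 56.3138]
```

View pics/w2c.png

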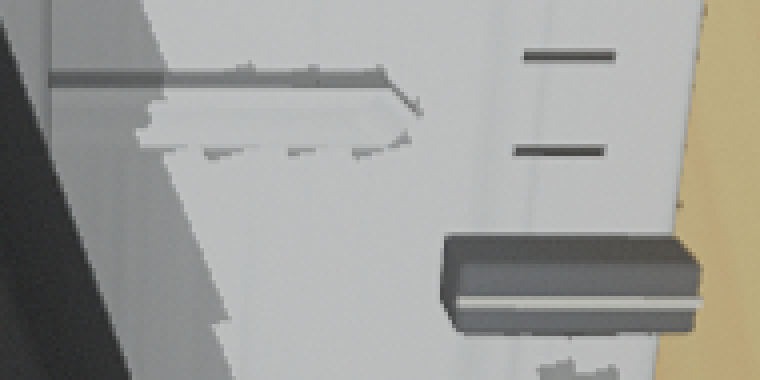

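Call:
jog_arm(
  rows="0 0 0 -5 0 0 1;0 0 0 -5 0 0 1;0 0 0 -4 0 0 1;0 0 0 -2 0 0 1;0 0 0 0 0 0 1",
)

```text
time_s: 6.7
position: [0.5176, -0.0085, 0.0201]
tcp_rot: [[0.315, 0.949, -0.0], [0.949, -0.315, -0.001], [-0.001, -0.0, -1.0]]
wrist_force: [2.6, 2.5, -0.2]
width: 0.0854
finger_force: 1.7
```

```bash
python3 - <<'E'
from m import *
im,s=wshot('w3');print(s['position'],inv(s["position"][:2]),s['wrist_force'])
cv2.imwrite('pics/w3c.png',cv2.resize(im[225:320,310:500],None,fx=4,fy=4,interpolation=cv2.INTER_NEAREST))
g=cv2.cvtColor(im,6)
print(g[225:320,400].tolist());print(g[225:320,452].tolist())
E
```

```text
[ 0.5176 -0.0085  0.0201] [117.8139  21.7898] [ 2.5928  2.5142 -0.1658]
[189, 191, 190, 190, 191, 190, 191, 190, 190, 189, 191, 192, 190, 191, 190, 191, 192, 173, 134, 121, 123, 116, 180, 192, 191, 190, 189, 187, 187, 187, 187, 187, 189, 189, 188, 188, 181, 155, 142, 150, 182, 190, 190, 189, 191, 188, 189, 189, 189, 190, 189, 189, 189, 189, 190, 189, 190, 189, 189, 189, 189, 189, 189, 189, 189, 189, 189, 189, 189, 189, 188, 188, 189, 189, 189, 189, 189, 189, 188, 188, 189, 188, 189, 189, 188, 188, 188, 189, 188, 189, 188, 190, 190, 189, 189]
[147, 186, 190, 189, 189, 189, 189, 189, 189, 189, 189, 190, 189, 189, 189, 189, 190, 189, 189, 191, 175, 118, 79, 83, 83, 83, 86, 97, 105, 109, 107, 108, 105, 105, 104, 102, 178, 192, 166, 120, 105, 107, 107, 108, 103, 110, 85, 84, 176, 191, 187, 189, 188, 189, 188, 189, 189, 188, 188, 189, 188, 189, 189, 188, 190, 188, 190, 174, 112, 61, 144, 185, 190, 189, 188, 187, 187, 188, 188, 188, 189, 189, 189, 188, 188, 188, 188, 188, 193, 155, 88, 65, 130, 144, 143]
```

View pics/w3c.png

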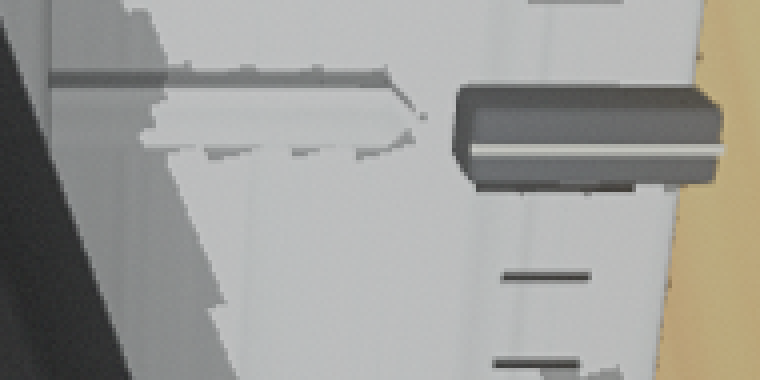

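The pointer apex is at about (415.5,254.2) and the clip's pale line at row 262.0, so it is a few mm short.

```bash
python3 - <<'E'
from m import *
d=np.load("w3.npz")
f=lambda u,v,z:inv(ray(d["K"],d["T"],(u,v),z))
print(f(415.5,254.2,.012),f(400,246.6,.012),f(400,261.5,.012),f(430,262,.013),f(485,262,.013),f(452,252,.013),f(452,271.3,.013))
E
```

```text
[90.2783 57.4466] [87.23   51.3948] [93.251 51.762] [93.0496 62.9244] [93.0337 83.731 ] [89.0102 70.8405] [96.8541 71.6315]
```

Call:
jog_arm(
  rows="0 0 0 -1.5 0 0 1;0 0 0 -1.3 0 0 1;0 0 0 0 0 0 1;0 0 0 0 0 0 1",
)

```text
time_s: 7.25
position: [0.5168, -0.0108, 0.0202]
tcp_rot: [[0.315, 0.949, -0.0], [0.949, -0.315, -0.0], [-0.0, -0.0, -1.0]]
wrist_force: [2.2, 3.4, -2.0]
width: 0.0855
finger_force: 1.9
```

```bash
cat > q.py <<'E'
from m import *
import sys
def edges(g,col,r0,r1): # sub-pixel strongest rising / falling gradients along a column
    p=g[r0:r1,col-2:col+3].mean(1); return np.round(p).astype(int).tolist()
n=sys.argv[1];im,s=wshot(n);g=cv2.cvtColor(im,6).astype(float)
print(s['position'],inv(s["position"][:2]),s['wrist_force'],s['width'],s['finger_force'],s['time_s'])
print(edges(g,400,235,270));print(edges(g,452,235,275))
E
python3 q.py w4
```

```text
[ 0.5168 -0.0108  0.0202] [120.2815  21.8264] [ 2.1712  3.3845 -1.9866] 0.08553079121198713 1.8819963186979294 7.25
[190, 190, 190, 190, 190, 190, 193, 168, 132, 122, 123, 119, 179, 193, 190, 189, 188, 187, 188, 189, 189, 188, 188, 189, 189, 188, 181, 155, 143, 168, 188, 191, 189, 190, 190]
[190, 189, 189, 192, 177, 119, 81, 83, 84, 86, 90, 101, 106, 109, 109, 107, 107, 107, 104, 121, 180, 194, 154, 111, 107, 109, 108, 109, 107, 98, 82, 71, 146, 185, 190, 189, 188, 189, 189, 188]
```

Call:
jog_arm(
  rows="0 0 0 -0.3 0 0 1;0 0 0 0 0 0 1;0 0 0 0 0 0 1;0 0 0 0 0 0 1;0 0 0 0 0 0 1",
)

```text
time_s: 7.92
position: [0.5168, -0.011, 0.0202]
tcp_rot: [[0.315, 0.949, -0.0], [0.949, -0.315, 0.0], [-0.0, -0.0, -1.0]]
wrist_force: [1.8, 4.2, -3.6]
width: 0.0854
finger_force: 2.3
```

Call:
jog_arm(
  rows="0 0 0 0 0 0 1;0 0 0 0 0 0 1;0 0 0 0 0 0 1;0 0 0 0 0 0 1;0 0 0 0 0 0 1",
)

```text
time_s: 8.55
position: [0.5167, -0.011, 0.0202]
tcp_rot: [[0.315, 0.949, -0.0], [0.949, -0.315, 0.0], [-0.0, -0.0, -1.0]]
wrist_force: [2.0, 3.8, -4.7]
width: 0.0856
finger_force: 2.2
```

Call:
jog_arm(
  rows="0 0 0 0 0 0 1;0 0 0 0 0 0 1",
)

```text
time_s: 8.8
position: [0.5168, -0.011, 0.0203]
tcp_rot: [[0.315, 0.949, -0.0], [0.949, -0.315, 0.0], [-0.0, -0.0, -1.0]]
wrist_force: [1.5, 3.7, -3.9]
width: 0.0851
finger_force: 2.2
```

```bash
python3 q.py w5
```

```text
[ 0.5168 -0.011   0.0203] [120.4878  21.8324] [ 1.5422  3.7012 -3.8922] 0.08507840301807844 2.227165326476097 8.8
[190, 190, 191, 190, 190, 190, 192, 163, 128, 122, 122, 133, 181, 192, 191, 190, 189, 186, 185, 186, 186, 187, 188, 188, 189, 189, 182, 154, 151, 183, 191, 189, 190, 190, 190]
[189, 189, 190, 194, 145, 86, 82, 84, 85, 85, 96, 104, 108, 109, 107, 107, 108, 105, 99, 161, 188, 180, 131, 103, 107, 108, 108, 109, 101, 81, 73, 87, 177, 191, 189, 188, 188, 188, 188, 188]
```

The pointer is at the mark to about 0.2 mm, and the lever is still open. I'll close in stages, keeping the near finger just off the wall.

Call:
jog_arm(
  rows="0 0 0 0 -2.5 0 1;0 0 0 0 -2.5 0 0.9;0 0 0 0 0 0 0.8;0 0 0 0 0 0 0.7;0 0 0 0 0 0 0.7",
)

```text
time_s: 9.48
position: [0.5117, -0.0093, 0.0202]
tcp_rot: [[0.314, 0.949, -0.001], [0.949, -0.314, 0.0], [0.0, -0.001, -1.0]]
wrist_force: [-0.1, 4.9, 1.6]
width: 0.0727
finger_force: 2.0
```

```bash
python3 q.py w6
```

```text
[ 0.5117 -0.0093  0.0202] [120.4688  16.439 ] [-0.0577  4.873   1.5513] 0.07270085394800949 1.9815431535243988 9.475
[189, 188, 189, 189, 188, 190, 173, 147, 126, 121, 118, 115, 178, 191, 189, 188, 187, 185, 184, 184, 186, 186, 186, 188, 187, 187, 179, 165, 183, 189, 188, 188, 188, 188, 188]
[186, 186, 187, 190, 157, 101, 81, 84, 85, 84, 95, 103, 108, 109, 108, 106, 107, 105, 100, 161, 187, 179, 131, 103, 107, 107, 108, 109, 103, 82, 73, 82, 167, 188, 188, 187, 187, 187, 187, 187]
```

Call:
jog_arm(
  rows="0 0 0 0 -2.5 0 0.6;0 0 0 0 -2.5 0 0.5;0 0 0 0 -2 0 0.4;0 0 0 0 -2 0 0.3;0 0 0 0 0 0 0.3",
)

```text
time_s: 10.15
position: [0.5037, -0.0066, 0.0204]
tcp_rot: [[0.314, 0.949, 0.0], [0.949, -0.314, -0.0], [0.0, 0.0, -1.0]]
wrist_force: [3.3, 3.7, 0.9]
width: 0.0551
finger_force: 1.8
```

```bash
python3 q.py w7
```

```text
[ 0.5037 -0.0066  0.0204] [120.4207   8.0634] [3.2952 3.7082 0.893 ] 0.0551110497144507 1.776706650853157 10.15
[187, 186, 187, 187, 187, 188, 183, 151, 122, 118, 117, 127, 178, 188, 187, 187, 184, 183, 182, 182, 184, 184, 185, 186, 185, 186, 171, 146, 154, 182, 187, 186, 186, 186, 186]
[187, 187, 186, 187, 187, 187, 187, 187, 187, 187, 187, 187, 187, 187, 186, 187, 187, 187, 187, 187, 187, 187, 187, 187, 187, 186, 186, 186, 186, 186, 186, 186, 186, 186, 186, 186, 186, 186, 186, 186]
```

Call:
jog_arm(
  rows="0 0 0 0 -2 0 0.2;0 0 0 0 -2 0 0.1;0 0 0 0 -2 0 0;0 0 0 0 -1 0 -0.05;0 0 0 0 0 0 -0.05",
)

```text
time_s: 10.82
position: [0.4991, -0.0048, 0.021]
tcp_rot: [[0.315, 0.949, 0.004], [0.949, -0.315, -0.001], [0.0, 0.004, -1.0]]
wrist_force: [6.1, 1.2, 0.1]
width: 0.0409
finger_force: 4.1
```

```bash
sed -i 's/,452,235,275/,int(sys.argv[2]),235,275/' q.py; python3 q.py w8 500
```

```text
[ 0.4991 -0.0048  0.021 ] [120.1739   3.0674] [6.1    1.2372 0.0913] 0.04092126443618309 4.118540610652417 10.825
[168, 162, 159, 153, 149, 151, 139, 108, 93, 98, 108, 174, 187, 185, 180, 176, 175, 167, 164, 164, 179, 183, 184, 184, 183, 174, 161, 178, 185, 184, 184, 183, 184, 183, 184]
[183, 183, 184, 188, 140, 82, 78, 79, 81, 81, 94, 100, 103, 103, 103, 103, 103, 100, 98, 171, 188, 160, 116, 100, 103, 103, 104, 103, 88, 75, 67, 125, 177, 185, 183, 183, 183, 184, 183, 183]
```

Call:
jog_arm(
  rows="0 0 0 -0.4 -1 0 -0.1;0 0 0 0 -1 0 -0.15;0 0 0 0 -0.5 0 -0.2;0 0 0 0 0 0 -0.25;0 0 0 0 0 0 -0.25",
)

```text
time_s: 11.5
position: [0.4961, -0.004, 0.0214]
tcp_rot: [[0.315, 0.949, 0.003], [0.949, -0.315, 0.0], [0.001, 0.003, -1.0]]
wrist_force: [3.9, 1.9, 7.0]
width: 0.0321
finger_force: 5.1
```

```bash
python3 q.py w9 500
```

```text
[ 0.4961 -0.004   0.0214] [120.2649   0.0275] [3.8558 1.9342 7.0028] 0.03212744885051551 5.1438363184570335 11.5
[136, 136, 136, 135, 136, 137, 122, 97, 89, 89, 97, 132, 140, 138, 136, 136, 133, 132, 133, 134, 134, 135, 135, 136, 134, 133, 134, 132, 148, 177, 182, 182, 176, 173, 167]
[179, 180, 181, 167, 111, 75, 78, 78, 79, 85, 96, 102, 103, 103, 102, 102, 101, 96, 134, 176, 187, 137, 97, 101, 102, 103, 104, 98, 79, 69, 65, 169, 186, 182, 182, 182, 183, 182, 183, 182]
```

Call:
jog_arm(
  rows="0 0 0 -0.2 -0.3 0 -0.35;0 0 0 0 0 0 -0.5;0 0 0 0 0 0 -0.8;0 0 0 0 0 0 -1;0 0 0 0 0 0 -1",
)

```text
time_s: 12.18
position: [0.494, -0.0035, 0.0216]
tcp_rot: [[0.315, 0.949, 0.001], [0.949, -0.315, 0.001], [0.002, 0.0, -1.0]]
wrist_force: [-3.6, 5.8, 16.8]
width: 0.027
finger_force: 62.6
```

```bash
python3 q.py w10 500; python3 - <<'E'
import cv2
im=cv2.imread('pics/w10.png');cv2.imwrite('pics/w10c.png',cv2.resize(im[215:315,390:540],None,fx=5,fy=5,interpolation=cv2.INTER_NEAREST))
E
```

```text
[ 0.494  -0.0035  0.0216] [120.4551  -2.1251] [-3.6115  5.8121 16.7931] 0.026999041815215966 62.550772950053215 12.175
[133, 133, 133, 133, 134, 135, 112, 91, 88, 87, 107, 132, 139, 137, 136, 134, 131, 131, 132, 133, 133, 135, 135, 134, 133, 133, 132, 132, 132, 134, 133, 132, 132, 130, 149]
[181, 182, 186, 139, 82, 78, 79, 79, 81, 94, 100, 103, 103, 103, 103, 102, 100, 97, 170, 186, 159, 115, 99, 102, 102, 103, 102, 87, 73, 66, 117, 172, 180, 178, 178, 178, 179, 178, 178, 178]
```

View pics/w10.png

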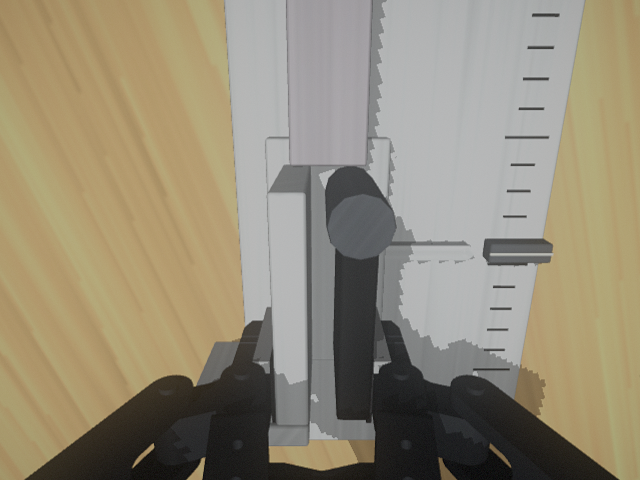

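View pics/w10c.png

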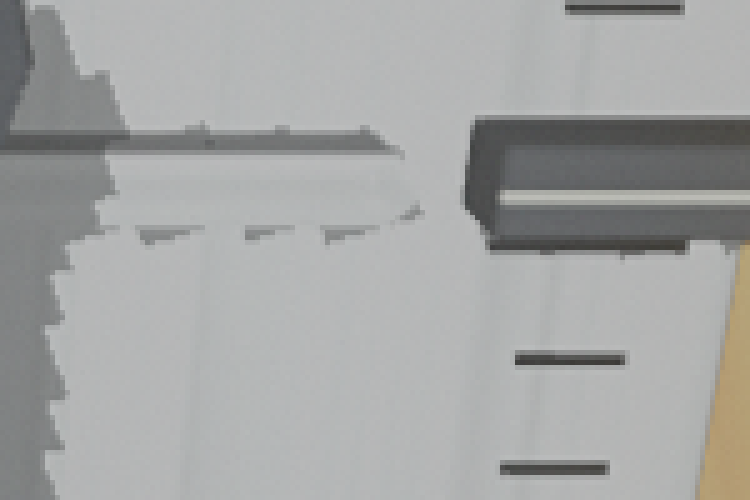

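The lever blade is now parallel to the wall and pinched, at 62.6 N. The pointer's centreline is at row 253.1 and the clip line at row 254.1, about 0.2 mm apart after the height correction. I'll check that it stays put.

Call:
jog_arm(
  rows="0 0 0 0 0 0 -1;0 0 0 0 0 0 -1;0 0 0 0 0 0 -1;0 0 0 0 0 0 -1;0 0 0 0 0 0 -1",
)

```text
time_s: 12.85
position: [0.4941, -0.0035, 0.0216]
tcp_rot: [[0.315, 0.949, 0.001], [0.949, -0.315, 0.001], [0.002, 0.0, -1.0]]
wrist_force: [-3.8, 6.1, 16.6]
width: 0.0268
finger_force: 62.6
```

```bash
sed -i 's/g,400/g,440/' q.py; python3 q.py w11 500; python3 - <<'E'
from m import *
g=cv2.cvtColor(cv2.imread('pics/w10.png'),6);print(g[235:270,440].tolist())
d=np.load("w11.npz");f=lambda u,v,z:inv(ray(d["K"],d["T"],(u,v),z))
for v in (245.2,260.2): print(f(440,v,.012))
print(f(500,254.1,.013))
E
```

```text
[ 0.4941 -0.0035  0.0216] [120.4497  -2.09  ] [-3.7514  6.1033 16.647 ] 0.02678316122330632 62.55001947283745 12.85
[183, 183, 183, 183, 183, 187, 152, 119, 115, 114, 142, 177, 185, 183, 183, 181, 179, 178, 179, 180, 181, 181, 181, 182, 181, 163, 146, 151, 178, 184, 183, 183, 182, 183, 182]
[181, 182, 186, 139, 83, 77, 80, 80, 81, 94, 100, 103, 104, 103, 103, 102, 99, 97, 170, 186, 160, 116, 100, 102, 103, 104, 101, 88, 73, 65, 117, 172, 180, 179, 179, 178, 178, 178, 178, 178]
[184, 182, 183, 183, 184, 187, 153, 121, 116, 115, 142, 178, 185, 183, 182, 180, 179, 179, 179, 179, 182, 181, 181, 179, 181, 159, 139, 133, 173, 184, 183, 182, 182, 182, 183]
[89.8455 42.9879]
[95.9514 43.5416]
[93.0712 65.8065]
```

```bash
python3 -c "
from bench import finish_job; print(finish_job())"
```

```text
the job is handed in; nothing more can be done
None
```

I handed the job in at 12.9 s: the leg was paused at the clip with the lever open, then the lever was squeezed closed and is still pinched to the plate at about 63 N, with the pointer about 0.2 mm from the clip line (at most about 0.5 mm during the squeeze).

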